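# Clamp the pin block and hold the leak-test coupler on its nipple

### The arm

A 6-joint arm with a two-finger parallel gripper is mounted at the origin on the work surface. World frame = base frame: x ahead of the robot, y to its left, z up, the work surface at z = 0. Lengths are in mm, angles in rad, forces in N, time in s.
With the tool pointing down it reaches from about 300 to 875 mm from the base axis. Payload 4.2 kg.
Tool frame: the origin (TCP) lies between the finger pads; the fingertips stand ctrl.tip_extent ahead of it and the grasp point (between the pads) lies 2 mm behind it (ctrl.tip_extent is the distance from the TCP to the fingertips, in mm); z points along the fingers, y is the line along which they close (so a half turn about z gives the same grasp; the last joint's range is limited). The gripper opens to 85 mm and grips with 20 to 120 N. Pads are 22 mm wide; open, the fingers measure 114 mm over their backs; the gripper's body (76 mm by 85 mm) begins 54 mm behind the grasp point. The pads swing forward as they close: fully open they stand 13 mm farther back than shut.
Start: joints at [1.165, 0.32, 1.565, -0, 1.257, -0.02], TCP at [216.375, 532.749, 248.338] pointing down, gripper open.
Joint ranges: [-3.11, 3.11], [-0.84, 2.01], [0.21, 2.61], [-1.34, 4.49], [0.05, 2.63], [-2.56, 2.56]. Speed limits (rad/s): [2.57, 2.57, 3.14, 3.14, 3.14, 3.14].

### API

Orientations are given as a unit quaternion [w, x, y, z].
In Python, from station import ctrl gives the robot as it stands.
- The arm moves only by the tool arm_command, never from a script. Its argument "rows" is a list of rows, each an object with "xyz": the shift along the tool's x, y, z normalised to -1 to 1, where 1 is 0.1 m, a list of three; "twist": the turn, a rotation vector about the tool's x, y, z normalised to -1 to 1, where 1 is 60 degrees, a list of three; "fingers": the opening, from -1 (shut) to 1 (fully open). A call has 1 to 12 rows; each row is the pose to reach, as a shift and turn from the pose commanded when the call began, along the tool's axes at that moment; what a row does not reach only later rows make up. A row lasts 1/8 s, in which the tool goes at most 62.5 mm and 10.7 degrees, less where a joint would pass 70% of its speed; a pose out of reach is approached as far as the arm can. A call with a number of a shift or a turn outside -1 to 1 is refused whole. A call with a gripper value outside its range is refused whole. The fingers move at their own pace and stop on an object; "newtons" is the grip in N (left out, the last holds). Time passes only in rows, so rows that repeat a pose let the fingers close. It gives the time, the measured TCP pose, the force, the opening and the grip force at its end, in the units of the state.
- ctrl.get_obs(): the state, without advancing time (a new reading comes with each control period).
- ctrl.read_camera(name): name is "side" or "top" or "wrist"; returns the picture (480x640x3 uint8, red, green, blue); there is no depth.
- ctrl.camera_info(name): a dict with "fx", "fy", "cx", "cy" (pixels), "D" ([k1, k2, p1, p2, k3] as OpenCV has them; the pictures are not rectified), "R" (3x3) and "t" (3): a world point X has camera coordinates R X + t; the wrist camera has in their place "mount" (4x4, takes a point from camera to tool coordinates, whose origin is the TCP and whose axes are the flange's). Camera axes: x right, y down, z forward; pixel columns grow to the right and rows downward; lengths in mm; the calibration is good to about 2 mm. A picture is of the moment at which its call begins: read the wrist's pose just before it. camera_info takes no time and is no camera call.
- ctrl.job_done(): hands the job in; it is judged then, once.
Trained networks look in the newest picture that a camera, given by its name, has taken for a name from the list of things; names that differ only in an ending like _2 or _b are one class to them, and where a whole thing is asked for, a point or a joint stands for the part that bears it (a point fixed in the world has none). Each returns a list of dicts, best first, with "score" (0 to 1); they miss things now and then, are a little off and sometimes report something else, mostly with a low value. They report only what shows in the picture. A call takes as long as a camera call.
- ctrl.silhouettes(camera, label): "mask" (480x640 bool, what is visible of it) and "box" ([centre column, centre row, width, height] in pixels, round what is visible of it).
The state is a dict: "t": time; "joint_pos": joint angles; "dq": joint speeds; "tau": joint torques, N m; "ee_pos": TCP position; "tcp_rot": TCP orientation; "force": force on the tool from outside, world axes, zero at the start; "moment": the same for the moment, N m; "opening": opening from 0.0 (shut) to 1.0 (fully open); "gripper_force": force on a finger pad.
Only numpy, scipy, OpenCV 4.12 (cv2) and the standard library are available. Lean on these libraries where they do the work, as an engineer would, in place of code of your own. Each camera call takes 0.05 s, during which the arm holds its last target. There are 200 camera calls.

### The job

Turn the vise crank clockwise (as seen from the robot) until the moving jaw clamps the brass connector block firmly, then let go of the crank, take the leak-test coupler out of its stand and press it squarely onto the block's tilted nipple until it snaps on and the sprung collar is fully down. Finish while still gripping the coupler and pushing it down against the collar's spring, with the block still clamped; leave the implant can, the vial and the steel dish where they are.

Things in the scene. Friction and masses are not known exactly. Their poses are not given: they have to be found in the camera images.
- vise: Small bench vise, black jaws 70 mm wide, on a fixed beige drawer unit 160 x 140 x 60 mm (stays locked). Origin: centre of the unit's underside, on the cart top; z up, -x the front (drawer face, crank). Bed top 75 mm up, jaws to 105 mm. Rear jaw fixed, face at x = +30 mm; the front jaw slides along x towards it. Screw along x, 87 mm up. Below and in front of the crank there is only the cart top.
- vise_hub (a point): Point on the crank's axis level with the middle of its grip: the centre of the circle, radius 28 mm, on which the middle of the grip runs. Axes as the vise's: the crank turns about x.
- crank_grip (a point): Middle of the crank's grip: black cylinder 12 mm in diameter, 36 mm long, parallel to the vise's x, sticking out to the front, free all round. It spins freely on its own pin, so it can be pinched from above (fingers closing along the vise's y) and carried round the circle without turning the hand. Only its position counts.
- crank (a joint): Crank angle, rad: the grip is at y = -28 sin(angle), z = 87 + 28 cos(angle) mm in the vise's frame. Grows clockwise seen from the front and closes the jaw, 1.59 mm per rad. Starts at 0 to 2; the block is pinched from about 7.2 on, where the crank stiffens quickly (2 N at the grip turn it freely, 6 to 10 N clamp well). Stays where it is left, clamped too. End stop 9.5.
- jaw: Moving (front) jaw of the vise, black, 20 x 70 x 29 mm, origin in the middle of its underside; it follows the crank.
- block: Loose brass connector pin block, 30 x 36 x 34 mm (x, y, z), 0.3 kg, standing on the vise bed between the jaws, three short pins on its +y side, on top a nipple that leans 25 degrees towards its -x (the crank side). Origin: centre of its underside. Axes roughly as the vise's; clamping shifts it up to 5 mm and squares it.
- nipple (a point): Foot of the steel nipple, on its axis; z outwards along it (25 degrees from vertical). Stem 10 mm in diameter up to z = 30 mm, tapering to 5 mm at its tip, z = 36. A sprung collar, 23 mm in diameter, 5 mm thick, slides on it: upper face at z = 14 mm when up, 7 when down. At z = 20.5 three sprung balls stand out to 16 mm diameter; they give way to the coupler's lip at about 10 N.
- collar (a joint): How far the nipple's sprung collar is pressed down along the nipple, m: 0 up, 0.007 fully down (stop). The spring pushes back with 4 N when up, rising to 9 N fully down. In the first 2 to 3 mm of this travel the coupler snaps over the nipple's balls, which then keep it from coming off; the rest of the travel is against the spring alone. Let go, the collar comes back to about 2 mm.
- coupler: Leak-test coupler, 100 mm long, 0.12 kg, loose, upright in its stand. Origin: centre of its mouth (lower end), z towards its top. Up to z = 40 mm round, 28 mm in diameter, with a bore 13 mm wide, 34 mm deep (wider behind a 6 mm lip) that goes over the nipple; its rim presses the collar. z = 40 to 92 mm: square shank 20 x 20 mm, faces across x and y, to grip; then a stub. Home: origin 7 mm up the nipple's z.
- stand: Coupler stand, fixed: plate 70 x 70 x 6 mm with an upright ring, 41 mm outside, 31 mm inside diameter, up to 26 mm above the cart top. Origin: centre of its underside. The coupler stands on the plate in the ring; lift it well clear (30 mm).
- implant: Titanium implant can lying flat, 52 x 48 x 8 mm, loose. Leave alone.
- vial: Clear glass vial, 24 mm in diameter, 42 mm tall, loose, standing. Leave alone.
- dish: Round steel dish, 70 mm in diameter, 22 mm high, loose. Leave alone.

How it is judged:
By the outcome, as a careful person would: the job done as asked, in the order asked, and still so for the second after the job is handed in, while the arm keeps its last pose, push and grip.
It also fails if it takes over 72 s, if anything falls off the work surface, if the arm or the gripper's body presses on something with over 40 N, if the wrist force passes 120 N, or if a joint passes its speed limit or range.

## Working session

There is one attempt and no reset: what is moved stays moved. The work goes in short steps, Python scripts to look and compute and a tool call to move; the robot and the scene stay as the last step left them, time stands still between calls to the robot, and variables do not carry over. Pictures are saved under pics/ and viewed, at most 10 in all, crops included, and the job is handed in when it is done.

Besides the shell and the picture viewer there is one more tool, called as name(argument=value, ...) on one line, values as JSON. arm_command: Moves the arm, as the interface text tells. Its arguments: {"type":"object","properties":{"rows":{"type":"array"},"newtons":{"type":"number"}},"required":["rows"]}

```bash
ls; mkdir -p pics
python3 - <<'E'
from station import ctrl
import cv2,numpy as np
o=ctrl.get_obs();print({k:np.round(v,3) for k,v in o.items()},ctrl.tip_extent)
ims=[]
for c in("side","top","wrist"):
    im=ctrl.read_camera(c)[:,:,::-1];cv2.imwrite(f"pics/{c}0.png",im);ims.append(im)
    i=ctrl.camera_info(c);print(c,{k:np.round(v,3).tolist() for k,v in i.items()})
    for l in("vise","crank_grip","block","coupler","stand","jaw","nipple"):
        d=ctrl.silhouettes(c,l)
        print(c,l,[(round(x["score"],2),np.round(x["box"]).tolist()) for x in d[:2]])
cv2.imwrite("pics/st.png",np.vstack([ims[0][:, :],ims[1]])[:, :])
E
```

```text
pics
{'t': np.float64(0.0), 'joint_pos': array([ 1.165,  0.32 ,  1.566,  0.   ,  1.257, -0.02 ]), 'dq': array([ 0.   , -0.001,  0.   ,  0.   , -0.   ,  0.   ]), 'tau': array([-0.0000e+00, -4.1554e+01, -2.3416e+01, -0.0000e+00,  8.0000e-03,
       -0.0000e+00]), 'ee_pos': array([216.196, 532.315, 247.475]), 'tcp_rot': array([-0.   ,  0.192,  0.981, -0.001]), 'force': array([-0.764,  0.28 ,  0.299]), 'moment': array([-0.039,  0.003,  0.03 ]), 'gripper_force': np.float64(0.0), 'opening': np.float64(1.001)} 17.0
side {'fx': 440.172, 'fy': 440.172, 'cx': 319.808, 'cy': 232.854, 'D': [-0.077, 0.0, 0.0, 0.0, 0.0], 'R': [[0.911, -0.411, -0.017], [-0.261, -0.547, -0.795], [0.318, 0.729, -0.606]], 't': [-493.137, 254.594, 702.384]}
side vise [(0.58, [308.0, 245.0, 109.0, 84.0])]
side crank_grip [(0.49, [267.0, 236.0, 27.0, 13.0]), (0.32, [404.0, 317.0, 15.0, 21.0])]
side block [(0.32, [458.0, 381.0, 33.0, 33.0])]
side coupler [(0.88, [341.0, 405.0, 19.0, 44.0])]
side stand [(0.71, [339.0, 428.0, 52.0, 46.0])]
side jaw [(0.86, [302.0, 226.0, 22.0, 36.0])]
side nipple [(0.93, [320.0, 218.0, 26.0
[... 366 characters left out ...]
90.0, 299.0, 17.0, 32.0])]
top block [(0.79, [285.0, 242.0, 21.0, 17.0])]
top coupler [(0.65, [471.0, 304.0, 23.0, 15.0])]
top stand [(0.74, [466.0, 304.0, 45.0, 44.0]), (0.74, [289.0, 301.0, 17.0, 33.0])]
top jaw [(0.74, [284.0, 259.0, 40.0, 11.0])]
top nipple [(0.89, [286.0, 242.0, 16.0, 14.0])]
wrist {'fx': 338.035, 'fy': 338.035, 'cx': 316.522, 'cy': 239.37, 'D': [0.014, 0.0, 0.0, 0.0, 0.0], 'mount': [[0.0, -0.953, -0.303, 76.673], [1.0, -0.0, 0.001, 0.719], [-0.001, -0.303, 0.953, -125.267], [0.0, 0.0, 0.0, 1.0]]}
wrist vise [(0.63, [143.0, 476.0, 18.0, 5.0])]
wrist crank_grip []
wrist block [(0.17, [143.0, 477.0, 15.0, 7.0])]
wrist coupler []
wrist stand []
wrist jaw []
wrist nipple []
```

Run:
```python
import cv2,numpy as np
s=cv2.imread("pics/side0.png")[150:450,180:580];t=cv2.imread("pics/top0.png")[180:380,200:600]
a=cv2.resize(s,(760,570));b=cv2.resize(t,(800,400))
cv2.imwrite("pics/a.png",a);cv2.imwrite("pics/b.png",b)
```

```text
(no output)
```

View pics/a.png

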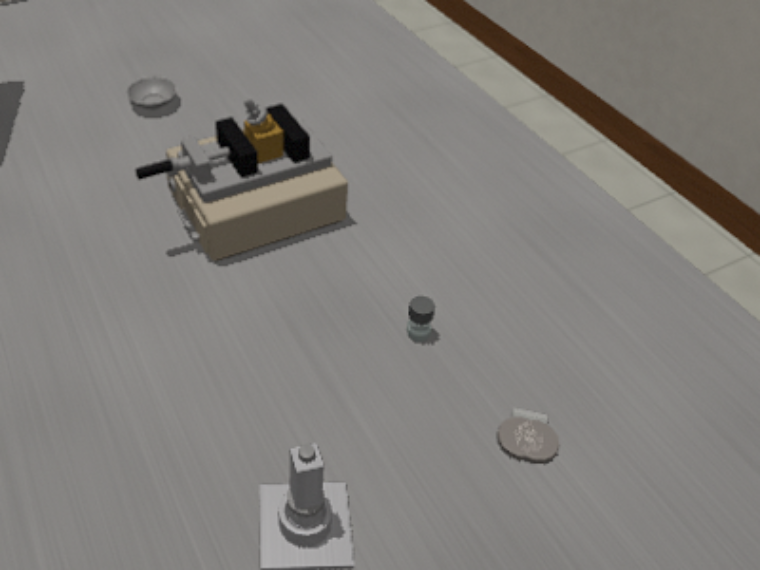

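View pics/b.png

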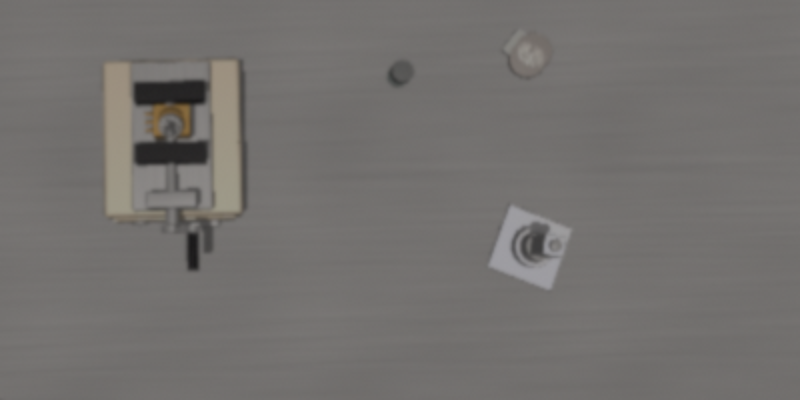

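```bash
cat > h.py <<'E'
from station import ctrl
import cv2,numpy as np
from scipy.spatial.transform import Rotation as Rn
from scipy.optimize import least_squares
def pose():
    o=ctrl.get_obs();q=o["tcp_rot"];return Rn.from_quat([q[1],q[2],q[3],q[0]]).as_matrix(),np.array(o["ee_pos"])
def cam(n,P=None):
    i=ctrl.camera_info(n);K=np.array([[i["fx"],0,i["cx"]],[0,i["fy"],i["cy"]],[0,0,1.]])
    if n=="wrist":
        R,p=P or pose();M=np.array(i["mount"]);A=R@M[:3,:3];c=R@M[:3,3]+p;R_=A.T;t=-R_@c
    else:R_,t=np.array(i["R"]),np.array(i["t"])
    return K,np.array(i["D"],float),R_,t
def proj(c,X):
    K,D,R,t=c;return cv2.projectPoints(np.atleast_2d(X).astype(float),cv2.Rodrigues(R)[0],t,K,D)[0][:,0]
def plane(c,uv,z):
    K,D,R,t=c;n=cv2.undistortPoints(np.array([[uv]],float),K,D)[0,0]
    d=R.T@np.array([*n,1]);C=-R.T@t;return C+d*(z-C[2])/d[2]
def tri(obs):
    return least_squares(lambda X:np.concatenate([proj(c,X)[0]-np.array(u) for c,u in obs]),[450,0,80])
E
python3 - <<'E'
from h import *
T,S=cam("top"),cam("side")
for u in((252,210.5),(320,209.5),(321.5,287),(253.5,288)):print("unit",plane(T,u,60).round(1))
for n,a,b in(("grip",(296.5,305.5),(261,239)),("stub",(477.5,302),(341.6,388.4))):
    r=tri([(T,a),(S,b)]);print(n,r.x.round(1),r.fun.round(1))
# stand corners at z=6
for u in((511,205),(572,229),(551,290),(489,266)):print("stand",plane(T,(u[0]/2+200,u[1]/2+180),6).round(1))
print("jaw",[plane(T,(u[0]/2+200,u[1]/2+180),105).round(1) for u in((135,141),(206,141),(135,105),(206,102))])
E
```

```text
unit [646.9 161.4  60. ]
unit [645.2  22.4  60. ]
unit [487.   23.8  60. ]
unit [488.8 160.5  60. ]
grip [452.   73.2 106.4] [ 0.1 -0.7 -0.7  0.1]
stub [ 449.4 -276.5  101.3] [ 0.2 -0.7 -0.5  0.1]
stand [ 491.3 -259.     6. ]
stand [ 464.5 -321.2    6. ]
stand [ 401.9 -295.3    6. ]
stand [ 428.3 -232.3    6. ]
jaw [array([558.7, 127.5, 105. ]), array([556.8,  58.4, 105. ]), array([594.2, 126.9, 105. ]), array([595.2,  57.4, 105. ])]
```

arm_command(rows=[{"xyz":[-0.33,-0.28,0],"twist":[0,0,0],"fingers":1},{"xyz":[-0.66,-0.56,0],"twist":[0,0,0],"fingers":1},{"xyz":[-0.98,-0.84,0],"twist":[0,0,0],"fingers":1}])

```text
t: 1.58
ee_pos: [276.0, 416.9, 248.3]
tcp_rot: [0.0, 0.191, 0.981, 0.0]
force: [0.7, 1.1, 0.9]
opening: 1.002
gripper_force: 0.0
```

arm_command(rows=[{"xyz":[-0.33,-0.28,0],"twist":[0,0,0],"fingers":1},{"xyz":[-0.66,-0.56,0],"twist":[0,0,0],"fingers":1},{"xyz":[-0.98,-0.84,0],"twist":[0,0,0],"fingers":1}])

```text
t: 1.95
ee_pos: [335.3, 302.1, 248.5]
tcp_rot: [0.0, 0.192, 0.981, 0.0]
force: [0.4, -0.4, 1.0]
opening: 1.002
gripper_force: 0.0
```

arm_command(rows=[{"xyz":[-0.33,-0.28,0],"twist":[0,0,0],"fingers":1},{"xyz":[-0.66,-0.56,0],"twist":[0,0,0],"fingers":1},{"xyz":[-0.98,-0.84,0],"twist":[0,0,0],"fingers":1}])

```text
t: 2.33
ee_pos: [394.5, 187.4, 248.6]
tcp_rot: [0.0, 0.192, 0.981, 0.0]
force: [0.8, 0.9, -0.3]
opening: 0.998
gripper_force: 0.0
```

arm_command(rows=[{"xyz":[-0.33,-0.28,0],"twist":[0,0,-0.12],"fingers":1},{"xyz":[-0.66,-0.56,0.1],"twist":[0,0,-0.24],"fingers":1},{"xyz":[-0.98,-0.84,0.2],"twist":[0,0,-0.37],"fingers":1},{"xyz":[-0.98,-0.84,0.2],"twist":[0,0,-0.37],"fingers":1},{"xyz":[-0.98,-0.84,0.2],"twist":[0,0,-0.37],"fingers":1}])

```text
t: 2.95
ee_pos: [452.9, 74.3, 228.4]
tcp_rot: [-0.0, -0.0, 1.0, 0.0]
force: [-0.8, 0.7, 0.5]
opening: 1.001
gripper_force: 0.0
```

Run:
```python
from h import *
P=pose();im=ctrl.read_camera("wrist")[:,:,::-1];C=cam("wrist",P)
d=ctrl.silhouettes("wrist","crank_grip");print([(x["score"],np.round(x["box"])) for x in d])
v=im.copy()
for p,X in zip("ghn",([452,72.5,107.5],[452,92,87],[434,72.5,107.5])):
    u=proj(C,X)[0];print(p,u);cv2.circle(v,tuple(int(a) for a in u),3,(0,0,255),1)
cv2.imwrite("pics/w1.png",v)
```

```text
[(0.89, array([329., 248.,  47.,  70.]))]
g [313.38596062 235.92271957]
h [337.37757057 228.59464915]
n [313.32831958 212.83885141]
```

View pics/w1.png

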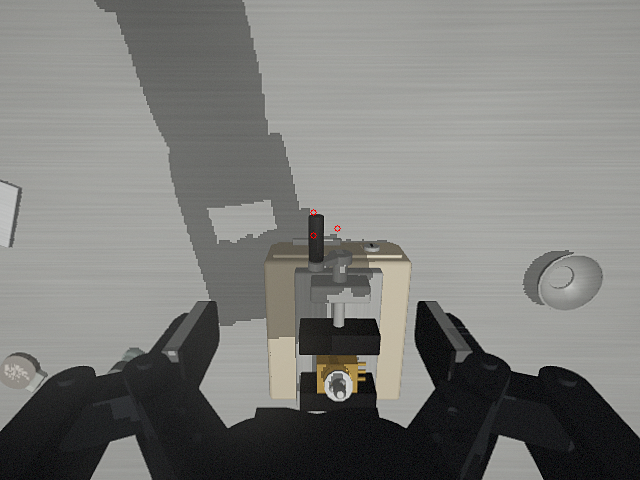

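arm_command(rows=[{"xyz":[0.02,0,0.5],"twist":[0,0,0],"fingers":0.5},{"xyz":[0.04,0,0.9],"twist":[0,0,0],"fingers":0.2},{"xyz":[0.04,0,0.9],"twist":[0,0,0],"fingers":0}])

```text
t: 3.42
ee_pos: [446.8, 74.6, 136.5]
tcp_rot: [-0.003, -0.002, 1.0, -0.0]
force: [0.6, 0.9, 0.7]
opening: 0.503
gripper_force: 0.0
```

arm_command(rows=[{"xyz":[0,0,0.18],"twist":[0,0,0],"fingers":0},{"xyz":[0,0,0.33],"twist":[0,0,0],"fingers":0},{"xyz":[0,0,0.33],"twist":[0,0,0],"fingers":-1},{"xyz":[0,0,0.33],"twist":[0,0,0],"fingers":-1},{"xyz":[0,0,0.33],"twist":[0,0,0],"fingers":-1},{"xyz":[0,0,0.33],"twist":[0,0,0],"fingers":-1}], newtons=40)

```text
t: 4.18
ee_pos: [450.2, 73.8, 106.4]
tcp_rot: [0.001, -0.001, 1.0, -0.0]
force: [0.5, -2.4, 5.8]
opening: 0.12
gripper_force: 39.2
```

arm_command(rows=[{"xyz":[0,-0.044,0.055],"twist":[0,0,0],"fingers":-1},{"xyz":[0,-0.073,0.118],"twist":[0,0,0],"fingers":-1},{"xyz":[0,-0.085,0.187],"twist":[0,0,0],"fingers":-1},{"xyz":[0,-0.085,0.187],"twist":[0,0,0],"fingers":-1}])

```text
t: 4.68
ee_pos: [450.2, 66.1, 85.9]
tcp_rot: [0.001, -0.0, 1.0, 0.001]
force: [4.9, 3.3, -1.8]
opening: 0.121
gripper_force: 38.9
```

arm_command(rows=[{"xyz":[0,0.005,0.069],"twist":[0,0,0],"fingers":-1},{"xyz":[0,0.028,0.136],"twist":[0,0,0],"fingers":-1},{"xyz":[0,0.066,0.194],"twist":[0,0,0],"fingers":-1},{"xyz":[0,0.066,0.194],"twist":[0,0,0],"fingers":-1}])

```text
t: 5.18
ee_pos: [450.3, 74.0, 67.4]
tcp_rot: [0.001, -0.0, 1.0, 0.002]
force: [1.2, 8.7, 6.4]
opening: 0.126
gripper_force: 39.8
```

arm_command(rows=[{"xyz":[0,0.073,0.045],"twist":[0,0,0],"fingers":-1},{"xyz":[0,0.137,0.073],"twist":[0,0,0],"fingers":-1},{"xyz":[0,0.205,0.085],"twist":[0,0,0],"fingers":-1},{"xyz":[0,0.275,0.079],"twist":[0,0,0],"fingers":-1},{"xyz":[0,0.341,0.056],"twist":[0,0,0],"fingers":-1},{"xyz":[0,0.399,0.017],"twist":[0,0,0],"fingers":-1},{"xyz":[0,0.446,-0.034],"twist":[0,0,0],"fingers":-1},{"xyz":[0,0.479,-0.096],"twist":[0,0,0],"fingers":-1},{"xyz":[0,0.495,-0.164],"twist":[0,0,0],"fingers":-1},{"xyz":[0,0.495,-0.164],"twist":[0,0,0],"fingers":-1}])

```text
t: 6.42
ee_pos: [450.3, 121.8, 83.6]
tcp_rot: [0.001, -0.001, 1.0, 0.0]
force: [4.3, 1.7, 0.3]
opening: 0.122
gripper_force: 39.4
```

arm_command(rows=[{"xyz":[0,-0.001,-0.069],"twist":[0,0,0],"fingers":-1},{"xyz":[0,-0.019,-0.137],"twist":[0,0,0],"fingers":-1},{"xyz":[0,-0.053,-0.198],"twist":[0,0,0],"fingers":-1},{"xyz":[0,-0.101,-0.248],"twist":[0,0,0],"fingers":-1},{"xyz":[0,-0.16,-0.285],"twist":[0,0,0],"fingers":-1},{"xyz":[0,-0.227,-0.306],"twist":[0,0,0],"fingers":-1},{"xyz":[0,-0.297,-0.31],"twist":[0,0,0],"fingers":-1},{"xyz":[0,-0.365,-0.297],"twist":[0,0,0],"fingers":-1},{"xyz":[0,-0.428,-0.267],"twist":[0,0,0],"fingers":-1},{"xyz":[0,-0.482,-0.223],"twist":[0,0,0],"fingers":-1},{"xyz":[0,-0.482,-0.223],"twist":[0,0,0],"fingers":-1}])

```text
t: 7.8
ee_pos: [450.0, 72.7, 105.3]
tcp_rot: [0.001, -0.001, 1.0, -0.0]
force: [7.2, -1.3, -1.3]
opening: 0.118
gripper_force: 39.3
```

arm_command(rows=[{"xyz":[0,-0.034,0.045],"twist":[0,0,0],"fingers":-1},{"xyz":[0,-0.059,0.095],"twist":[0,0,0],"fingers":-1},{"xyz":[0,-0.059,0.095],"twist":[0,0,0],"fingers":-1}], newtons=60)

```text
t: 8.18
ee_pos: [450.1, 67.5, 96.0]
tcp_rot: [0.001, -0.001, 1.0, 0.0]
force: [6.2, 1.0, 1.3]
opening: 0.118
gripper_force: 58.6
```

arm_command(rows=[{"xyz":[0,-0.014,0.054],"twist":[0,0,0],"fingers":-1},{"xyz":[0,-0.014,0.054],"twist":[0,0,0],"fingers":-1}])

```text
t: 8.43
ee_pos: [450.1, 66.4, 90.9]
tcp_rot: [0.001, -0.001, 1.0, 0.001]
force: [4.7, 3.7, 4.9]
opening: 0.117
gripper_force: 58.9
```

arm_command(rows=[{"xyz":[0,-0.003,0.028],"twist":[0,0,0],"fingers":-1},{"xyz":[0,-0.003,0.028],"twist":[0,0,0],"fingers":-1}])

```text
t: 8.68
ee_pos: [450.1, 66.2, 88.5]
tcp_rot: [0.001, -0.001, 1.0, 0.001]
force: [4.6, 3.4, 7.0]
opening: 0.115
gripper_force: 59.1
```

arm_command(rows=[{"xyz":[0,0,0.025],"twist":[0,0,0],"fingers":-1},{"xyz":[0,0,0.025],"twist":[0,0,0],"fingers":-1}])

```text
t: 8.93
ee_pos: [450.1, 66.2, 86.2]
tcp_rot: [0.001, -0.001, 1.0, 0.001]
force: [3.0, 2.6, 8.4]
opening: 0.116
gripper_force: 59.3
```

arm_command(rows=[{"xyz":[0,0.001,0.015],"twist":[0,0,0],"fingers":-1},{"xyz":[0,0.001,0.015],"twist":[0,0,0],"fingers":-1}])

```text
t: 9.18
ee_pos: [450.1, 66.2, 84.8]
tcp_rot: [0.001, -0.001, 1.0, 0.001]
force: [2.6, 2.1, 9.8]
opening: 0.116
gripper_force: 59.5
```

arm_command(rows=[{"xyz":[0,0,0],"twist":[0,0,0],"fingers":0},{"xyz":[0,0,0],"twist":[0,0,0],"fingers":0},{"xyz":[0,0,0],"twist":[0,0,0],"fingers":0},{"xyz":[0,0,-0.5],"twist":[0,0,0],"fingers":0.2},{"xyz":[0,0,-1],"twist":[0,0,0],"fingers":0.5}])

```text
t: 9.8
ee_pos: [448.1, 65.6, 184.5]
tcp_rot: [-0.002, -0.001, 1.0, -0.0]
force: [1.3, -0.1, 0.1]
opening: 0.748
gripper_force: 0.0
```

arm_command(rows=[{"xyz":[0.5,0,-0.5],"twist":[0,0,0],"fingers":0},{"xyz":[1,0.27,-1],"twist":[0,0,0],"fingers":0.2},{"xyz":[1,0.27,-1],"twist":[0,0,0],"fingers":0.5},{"xyz":[1,0.27,-1],"twist":[0,0,0],"fingers":0.5}])

```text
t: 10.3
ee_pos: [348.5, 92.8, 284.9]
tcp_rot: [0.001, -0.002, 1.0, 0.0]
force: [-0.2, 0.0, 0.6]
opening: 0.749
gripper_force: 0.0
```

Run:
```python
from h import *
out={}
for c in("wrist","top","side"):
    P=pose();im=ctrl.read_camera(c)[:,:,::-1];cv2.imwrite(f"pics/{c}2.png",im)
    for l in("nipple","block","jaw"):
        d=ctrl.silhouettes(c,l);print(c,l,[(round(x["score"],2),np.round(x["box"],1).tolist()) for x in d[:2]])
    C=cam(c,P);X=np.array([575,93,109.]);a=np.array([-np.sin(np.radians(25)),0,np.cos(np.radians(25))])
    u=proj(C,[X,X+14*a,X+36*a]);print(u.round(1).tolist())
    x,y=u[1].astype(int);r={"wrist":60,"top":40,"side":40}[c]
    out[c]=cv2.resize(im[y-r:y+r,x-r:x+r],(400,400),interpolation=cv2.INTER_CUBIC);print(x-r,y-r,400/(2*r))
cv2.imwrite("pics/c2.png",cv2.resize(np.hstack([out["wrist"],out["side"]]),(800,400)))
cv2.imwrite("pics/c2t.png",out["top"])
```

```text
wrist nipple []
wrist block [(0.51, [317.9, 413.8, 14.1, 8.1])]
wrist jaw [(0.61, [315.7, 393.5, 60.2, 35.4])]
[[315.4, 415.7], [315.4, 420.8], [315.4, 429.6]]
255 360 3.3333333333333335
top nipple [(0.87, [285.1, 238.9, 17.3, 16.1]), (0.44, [285.0, 263.0, 70.3, 103.2])]
top block [(0.72, [284.0, 241.4, 19.4, 18.5])]
top jaw [(0.93, [285.5, 253.4, 36.4, 14.6]), (0.71, [283.9, 239.6, 21.3, 13.8])]
[[284.9, 241.5], [284.7, 243.7], [284.2, 247.3]]
244 203 5.0
side nipple [(0.77, [323.2, 217.3, 25.7, 28.5])]
side block [(0.8, [320.4, 217.9, 15.5, 33.9]), (0.51, [458.3, 379.6, 35.8, 34.0])]
side jaw [(0.63, [307.1, 226.3, 23.0, 32.6])]
[[315.3, 216.4], [312.4, 211.9], [307.8, 204.7]]
272 171 5.0
```

View pics/c2.png

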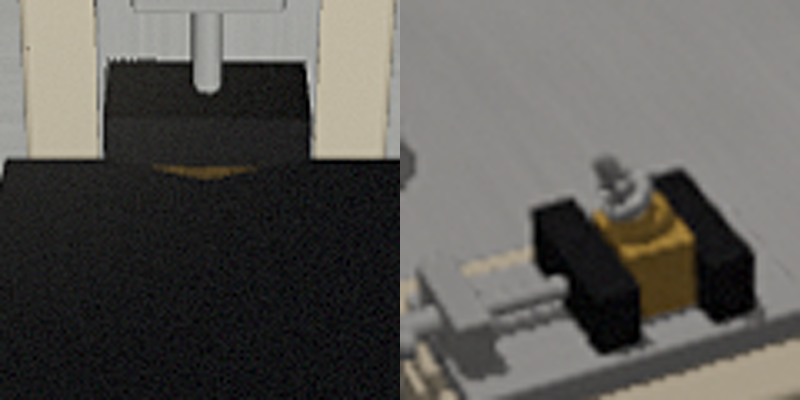

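View pics/c2t.png

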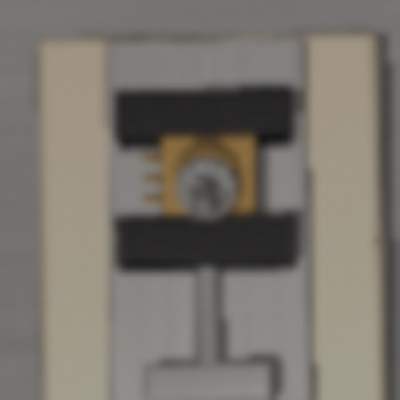

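arm_command(rows=[{"xyz":[-0.5,0,0.1],"twist":[0,0,0],"fingers":1},{"xyz":[-1,0,0.4],"twist":[0,0,0],"fingers":1}])

```text
t: 11.15
ee_pos: [451.6, 93.1, 245.5]
tcp_rot: [0.003, -0.001, 1.0, 0.001]
force: [1.1, 0.7, 0.8]
opening: 1.002
gripper_force: 0.0
```

arm_command(rows=[{"xyz":[-0.4,0,0.2],"twist":[0,0,0],"fingers":1},{"xyz":[-0.4,0,0.2],"twist":[0,0,0],"fingers":1},{"xyz":[-0.4,0,0.2],"twist":[0,0,0],"fingers":1}])

```text
t: 11.52
ee_pos: [488.5, 92.9, 224.2]
tcp_rot: [-0.0, -0.001, 1.0, 0.0]
force: [-0.3, -0.0, 0.1]
opening: 1.002
gripper_force: 0.0
```

Run:
```python
from h import *
P=pose();print(P);im=ctrl.read_camera("wrist")[:,:,::-1];cv2.imwrite("pics/w3.png",im)
for l in("nipple","block","jaw","vise_hub"):
    d=ctrl.silhouettes("wrist",l);print(l,[(round(x["score"],2),np.round(x["box"],1).tolist()) for x in d[:2]])
C=cam("wrist",P);X=np.array([580,93,109.]);a=np.array([-np.sin(np.radians(25)),0,np.cos(np.radians(25))])
u=proj(C,[X,X+14*a,X+36*a]);print(u.round(1).tolist())
x,y=u[1].astype(int);r=60;y=min(y,419);print(x-r,y-r)
v=cv2.resize(im[y-r:y+r,x-r:x+r],(600,600),interpolation=cv2.INTER_CUBIC);cv2.imwrite("pics/w3c.png",v)
```

```text
(array([[-9.99998255e-01, -1.59528689e-03, -9.72011064e-04],
       [-1.59532204e-03,  9.99998727e-01,  3.53886723e-05],
       [ 9.71953371e-04,  3.69392813e-05, -9.99999527e-01]]), array([488.53584564,  92.87248513, 224.24229707]))
nipple [(0.55, [320.1, 353.9, 55.6, 36.7])]
block [(0.58, [320.5, 352.6, 48.2, 43.0])]
jaw [(0.79, [317.9, 314.8, 85.5, 37.0])]
vise_hub [(0.9, [318.4, 274.4, 156.7, 213.5])]
[[315.8, 344.9], [315.8, 348.1], [315.7, 353.9]]
255 288
```

View pics/w3c.png

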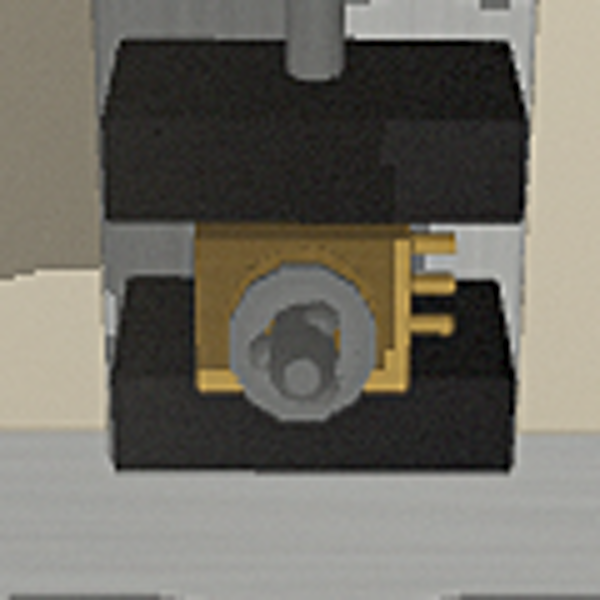

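Run:
```python
from h import *
W=cam("wrist",(np.array([[-1,-.0016,-.00097],[-.0016,1,0],[.00097,0,-1]]),np.array([488.54,92.87,224.24])))
T,S=cam("top"),cam("side")
print("rearface",plane(W,(315.5,366),109),plane(W,(315.5,363),105),"rear back",plane(W,(315.5,382),105),"block y",plane(W,(294,362),109),plane(W,(336.6,362),109))
print("frontjaw rear edge",plane(W,(315.5,332),105))
print("top: rear jaw face",plane(T,(285,203+143/5),105),"back",plane(T,(285,203+90/5),105),"frontjaw",plane(T,(285,203+213/5),105),plane(T,(285,203+268/5),105),"blk y",plane(T,(244+162/5,240),109),plane(T,(244+258/5,240),109))
for n,w,t,s in(("collar",(315.6,356.6),(285.6,240.2),(317.6,209.6)),("tip",(315,363.6),(285.5,242),(313,203))):
    for k,o in(("wts",[(W,w),(T,t),(S,s)]),("ws",[(W,w),(S,s)]),("ts",[(T,t),(S,s)])):
        r=tri(o);print(n,k,r.x.round(1),r.fun.round(1))
a=np.array([-np.sin(np.radians(25)),0,np.cos(np.radians(25))])
# joint fit foot
f=lambda X:np.concatenate([proj(c,[X+14*a,X+36*a]).ravel()-np.array(u) for c,u in((W,[315.6,356.6,315,363.6]),(T,[285.6,240.2,285.5,242]),(S,[317.6,209.6,313,203]))])
r=least_squares(f,[580,93,109]);print("foot",r.x.round(1),r.fun.round(1))
```

```text
rearface [600.72624465  92.77007624 109.        ] [600.81452972  92.75978799 105.        ] rear back [620.42110426  92.77744338 105.        ] block y [596.75583951  74.67095454 109.        ] [596.70186096 110.52651565 109.        ]
frontjaw rear edge [570.38975281  92.73255412 105.        ]
top: rear jaw face [595.01278798  92.66837062 105.        ] back [616.00879908  92.22911047 105.        ] frontjaw [567.42750241  93.24355396 105.        ] [545.87019894  93.69150832 105.        ] blk y [578.37958493 109.54115207 109.        ] [577.35721979  72.19306772 109.        ]
collar wts [578.3  92.4 126.1] [-0.6 -0.4 -0.9 -1.5 -0.9 -0.5]
collar ws [580.3  92.9 124. ] [ 0.  0. -0.  0.]
collar ts [577.   90.2 126.2] [ 0.3 -0.9 -1.   0.2]
tip wts [570.7  92.1 144.4] [-0.5 -0.4 -1.  -0.6  0.1 -0.6]
tip ws [571.4  92.5 143.5] [-0.  -0.2  0.4 -0.4]
tip ts [569.6  90.2 144.5] [ 0.  -0.  -0.1  0. ]
foot [585.1  92.3 112.6] [-0.8 -0.2 -0.3 -0.6 -0.8 -1.9 -1.1 -0.2 -0.4 -0.2 -0.4 -0.9]
```

arm_command(rows=[{"xyz":[0.05,-0.46,-0.1],"twist":[0,0,0],"fingers":1},{"xyz":[0.1,-0.93,-0.1],"twist":[0,0,0],"fingers":1}])

```text
t: 12.02
ee_pos: [479.2, -0.7, 235.5]
tcp_rot: [0.001, -0.002, 1.0, -0.0]
force: [0.7, -1.5, -1.5]
opening: 1.001
gripper_force: 0.0
```

arm_command(rows=[{"xyz":[0.05,-0.46,0],"twist":[0,0,0],"fingers":1},{"xyz":[0.1,-0.93,0],"twist":[0,0,0],"fingers":1}])

```text
t: 12.28
ee_pos: [468.9, -94.3, 235.0]
tcp_rot: [0.001, -0.001, 1.0, -0.0]
force: [0.5, -0.4, -0.4]
opening: 1.0
gripper_force: 0.0
```

arm_command(rows=[{"xyz":[0.05,-0.46,0],"twist":[0,0,0],"fingers":1},{"xyz":[0.1,-0.93,0],"twist":[0,0,0],"fingers":1}])

```text
t: 12.52
ee_pos: [459.0, -187.4, 235.0]
tcp_rot: [0.001, -0.001, 1.0, -0.0]
force: [1.7, 0.2, 0.3]
opening: 1.0
gripper_force: 0.0
```

arm_command(rows=[{"xyz":[0.05,-0.46,0],"twist":[0,0,0.17],"fingers":1},{"xyz":[0.09,-0.91,0.1],"twist":[0,0,0.34],"fingers":1},{"xyz":[0.09,-0.91,0.1],"twist":[0,0,0.388],"fingers":1},{"xyz":[0.09,-0.91,0.1],"twist":[0,0,0.388],"fingers":1}])

```text
t: 13.02
ee_pos: [450.3, -277.4, 224.5]
tcp_rot: [0.0, 0.201, 0.98, 0.0]
force: [0.9, 0.4, 0.6]
opening: 0.998
gripper_force: 0.0
```

Run:
```python
from h import *
P=pose();print(P[1]);im=ctrl.read_camera("wrist")[:,:,::-1]
d=ctrl.silhouettes("wrist","coupler");print([(round(x["score"],2),np.round(x["box"],1).tolist()) for x in d[:2]])
C=cam("wrist",P)
u=proj(C,[[448,-277,106],[448,-277,98],[448,-277,6]]);print(u.round(1).tolist())
x,y=u[0].astype(int);r=70;print(x-r,y-r)
v=cv2.resize(im[y-r:y+r,x-r:x+r],(560,560),interpolation=cv2.INTER_CUBIC);cv2.imwrite("pics/w4c.png",v)
```

```text
[ 450.34290837 -277.36772888  224.52112194]
[(0.81, [319.4, 222.8, 33.1, 47.2]), (0.15, [376.4, 365.6, 44.8, 35.2])]
[[314.5, 235.4], [314.5, 232.4], [314.9, 207.2]]
244 165
```

View pics/w4c.png

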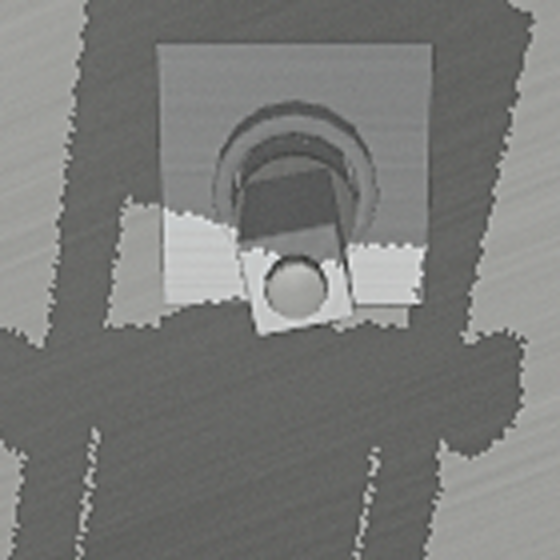

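arm_command(rows=[{"xyz":[0.012,0.019,0.3],"twist":[0,0,-0.17],"fingers":0.6},{"xyz":[0.012,0.019,0.6],"twist":[0,0,-0.175],"fingers":0.3},{"xyz":[0.012,0.019,0.9],"twist":[0,0,-0.175],"fingers":0.2},{"xyz":[0.012,0.019,0.9],"twist":[0,0,-0.175],"fingers":0.2}])

```text
t: 13.62
ee_pos: [449.3, -273.5, 132.7]
tcp_rot: [-0.002, 0.11, 0.994, 0.001]
force: [-0.4, -0.2, 0.5]
opening: 0.601
gripper_force: 0.0
```

arm_command(rows=[{"xyz":[0,0,0.3],"twist":[0,0,0],"fingers":0.1},{"xyz":[0,0,0.625],"twist":[0,0,0],"fingers":0.1},{"xyz":[0,0,0.625],"twist":[0,0,0],"fingers":0},{"xyz":[0,0,0.625],"twist":[0,0,0],"fingers":-1},{"xyz":[0,0,0.625],"twist":[0,0,0],"fingers":-1},{"xyz":[0,0,0.625],"twist":[0,0,0],"fingers":-1},{"xyz":[0,0,0.625],"twist":[0,0,0],"fingers":-1}], newtons=90)

```text
t: 14.5
ee_pos: [451.6, -275.6, 73.7]
tcp_rot: [0.002, 0.111, 0.994, -0.001]
force: [-0.8, 0.2, 6.8]
opening: 0.221
gripper_force: 88.1
```

arm_command(rows=[{"xyz":[0,0,-0.2],"twist":[0,0,0],"fingers":-1},{"xyz":[0,0,-0.5],"twist":[0,0,0],"fingers":-1},{"xyz":[0,0,-1],"twist":[0,0,0],"fingers":-1}])

```text
t: 14.88
ee_pos: [449.4, -274.4, 171.9]
tcp_rot: [-0.001, 0.11, 0.994, 0.001]
force: [0.5, -0.0, -1.2]
opening: 0.22
gripper_force: 88.0
```

arm_command(rows=[{"xyz":[0,0.4,-0.4],"twist":[0,0,-0.1],"fingers":-1},{"xyz":[0,0.9,-0.7],"twist":[0,0,-0.213],"fingers":-1},{"xyz":[0,0.9,-0.7],"twist":[0,0,-0.213],"fingers":-1}])

```text
t: 15.25
ee_pos: [471.6, -185.3, 245.0]
tcp_rot: [0.003, -0.003, 1.0, -0.001]
force: [0.0, -0.6, -2.0]
opening: 0.224
gripper_force: 88.7
```

arm_command(rows=[{"xyz":[-0.05,0.45,0],"twist":[0,-0.1,0],"fingers":-1},{"xyz":[-0.1,0.9,0],"twist":[0,-0.2,0],"fingers":-1},{"xyz":[-0.1,0.9,0],"twist":[0,-0.3,0],"fingers":-1},{"xyz":[-0.1,0.9,0],"twist":[0,-0.417,0],"fingers":-1},{"xyz":[-0.1,0.9,0],"twist":[0,-0.417,0],"fingers":-1}])

```text
t: 15.88
ee_pos: [477.2, -97.3, 240.1]
tcp_rot: [0.214, 0.0, 0.977, 0.0]
force: [0.3, -0.4, -1.0]
opening: 0.221
gripper_force: 88.7
```

arm_command(rows=[{"xyz":[-0.11,0.47,0.0],"twist":[0,0,0],"fingers":-1},{"xyz":[-0.22,0.95,0.1],"twist":[0,0,0],"fingers":-1}])

```text
t: 16.12
ee_pos: [505.5, -2.5, 243.0]
tcp_rot: [0.217, 0.001, 0.976, -0.001]
force: [0.8, -1.1, -1.4]
opening: 0.226
gripper_force: 88.7
```

arm_command(rows=[{"xyz":[-0.11,0.47,0.1],"twist":[0,0,0],"fingers":-1},{"xyz":[-0.22,0.946,0.17],"twist":[0,0,0],"fingers":-1},{"xyz":[-0.22,0.946,0.17],"twist":[0,0,0],"fingers":-1},{"xyz":[-0.22,0.946,0.17],"twist":[0,0,0],"fingers":-1}])

```text
t: 16.62
ee_pos: [531.2, 92.1, 235.5]
tcp_rot: [0.216, -0.001, 0.976, -0.0]
force: [-0.0, -0.1, -1.4]
opening: 0.216
gripper_force: 89.0
```

Run:
```python
from h import *
P=pose();print(P[1],P[0].round(3).tolist())
out=[]
for c,r in(("wrist",100),("side",50)):
    im=ctrl.read_camera(c)[:,:,::-1];C=cam(c,P)
    F=np.array([585,92.3,112.6]);a=np.array([-.4226,0,.9063])
    u=proj(C,[F,F+36*a,P[1]+P[0]@[0,0,67.7]]);print(c,u.round(1).tolist())
    if c=="wrist":x,y=int(u[1][0]),min(int(u[1][1]),380)
    else:x,y=int(u[1][0]),int(u[1][1])
    print(x-r,y-r,400/2/r);out.append(cv2.resize(im[y-r:y+r,x-r:x+r],(400,400),interpolation=cv2.INTER_CUBIC))
cv2.imwrite("pics/w5.png",np.hstack(out))
```

```text
[531.21851468  92.09827473 235.45864007] [[-0.907, -0.001, 0.421], [-0.002, 1.0, -0.0], [-0.421, -0.001, -0.907]]
wrist [[316.1, 228.9], [316.1, 243.1], [315.6, 263.3]]
216 143 2.0
side [[319.9, 213.9], [312.6, 202.1], [307.4, 190.8]]
262 152 4.0
```

View pics/w5.png

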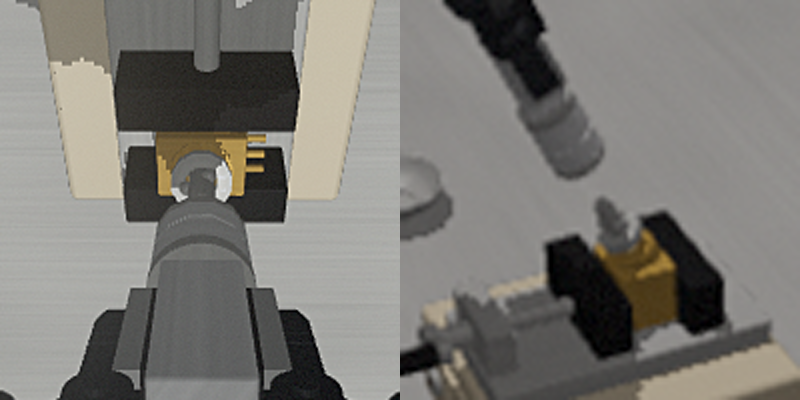

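arm_command(rows=[{"xyz":[0.015,0.001,0.1],"twist":[0,-0.005,0],"fingers":-1},{"xyz":[0.015,0.001,0.2],"twist":[0,-0.005,0],"fingers":-1},{"xyz":[0.015,0.001,0.2],"twist":[0,-0.005,0],"fingers":-1}])

```text
t: 17.1
ee_pos: [537.7, 92.1, 215.7]
tcp_rot: [0.218, -0.0, 0.976, -0.0]
force: [0.5, -0.5, -1.2]
opening: 0.218
gripper_force: 89.0
```

Run:
```python
from h import *
P=pose();print(P[1],P[0].round(3).tolist())
out=[]
F=np.array([585,92.3,112.6]);a=np.array([-.4226,0,.9063])
r=25
for c in("side","top"):
    im=ctrl.read_camera(c)[:,:,::-1];C=cam(c,P)
    u=proj(C,[F,F+36*a,P[1]+P[0]@[0,0,67.7],P[1]+P[0]@[0,0,27]])
    x,y=u[1].astype(int)
    print(c,((u-[x-r,y-r]+.5)*8).round(0).tolist())
    out.append(cv2.resize(im[y-r:y+r,x-r:x+r],(400,400),interpolation=cv2.INTER_CUBIC))
cv2.imwrite("pics/w6.png",np.hstack(out))
```

```text
[537.65923864  92.06215714 215.72621037] [[-0.905, -0.001, 0.425], [-0.001, 1.0, -0.0], [-0.425, -0.0, -0.905]]
side [[268.0, 299.0], [209.0, 205.0], [196.0, 177.0], [124.0, 63.0]]
top [[213.0, 165.0], [207.0, 211.0], [206.0, 220.0], [199.0, 276.0]]
```

View pics/w6.png

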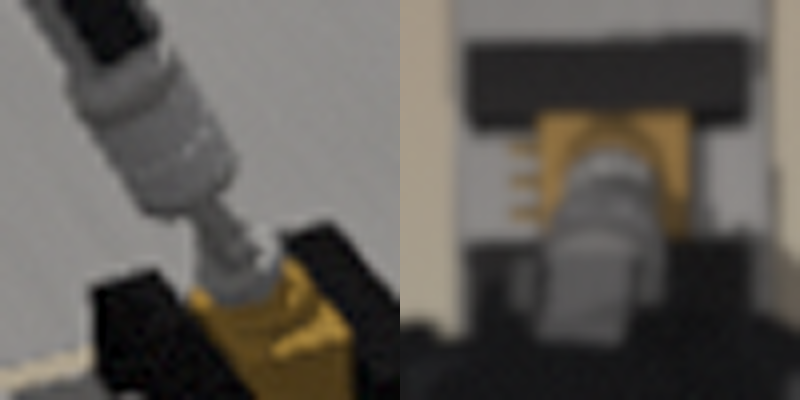

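arm_command(rows=[{"xyz":[0.01,0.001,0.05],"twist":[0,0,0],"fingers":-1},{"xyz":[0.01,0.001,0.1],"twist":[0,0,0],"fingers":-1},{"xyz":[0.01,0.001,0.14],"twist":[0,0,0],"fingers":-1},{"xyz":[0.01,0.001,0.14],"twist":[0,0,0],"fingers":-1}])

```text
t: 17.7
ee_pos: [543.0, 92.8, 203.5]
tcp_rot: [0.219, -0.001, 0.976, 0.0]
force: [0.5, -0.0, -0.9]
opening: 0.219
gripper_force: 89.0
```

arm_command(rows=[{"xyz":[0.0,-0.003,0.04],"twist":[0,0,0],"fingers":-1},{"xyz":[0.0,-0.003,0.07],"twist":[0,0,0],"fingers":-1},{"xyz":[0.0,-0.003,0.07],"twist":[0,0,0],"fingers":-1}])

```text
t: 18.08
ee_pos: [546.2, 92.5, 197.5]
tcp_rot: [0.219, -0.001, 0.976, 0.0]
force: [0.6, 0.4, -1.2]
opening: 0.22
gripper_force: 89.0
```

arm_command(rows=[{"xyz":[0.0,0,0.04],"twist":[0,0,0],"fingers":-1},{"xyz":[0.0,0,0.07],"twist":[0,0,0],"fingers":-1},{"xyz":[0.0,0,0.07],"twist":[0,0,0],"fingers":-1}])

```text
t: 18.45
ee_pos: [549.1, 92.3, 191.3]
tcp_rot: [0.219, -0.001, 0.976, 0.0]
force: [0.3, -0.0, -2.1]
opening: 0.221
gripper_force: 89.0
```

arm_command(rows=[{"xyz":[0.0,0,0.03],"twist":[0,0,0],"fingers":-1},{"xyz":[0.0,0,0.05],"twist":[0,0,0],"fingers":-1},{"xyz":[0.0,0,0.05],"twist":[0,0,0],"fingers":-1}])

```text
t: 18.82
ee_pos: [551.3, 92.4, 186.9]
tcp_rot: [0.219, -0.001, 0.976, 0.0]
force: [-3.1, -0.8, 3.8]
opening: 0.222
gripper_force: 89.4
```

arm_command(rows=[{"xyz":[0.0,0,0.02],"twist":[0,0,0],"fingers":-1},{"xyz":[0.0,0,0.04],"twist":[0,0,0],"fingers":-1},{"xyz":[0.0,0,0.04],"twist":[0,0,0],"fingers":-1}], newtons=110)

```text
t: 19.2
ee_pos: [553.0, 92.4, 183.4]
tcp_rot: [0.219, -0.001, 0.976, 0.0]
force: [-5.5, -2.5, 5.5]
opening: 0.22
gripper_force: 107.2
```

arm_command(rows=[{"xyz":[0.0,0,0.02],"twist":[0,0,0],"fingers":-1},{"xyz":[0.0,0,0.035],"twist":[0,0,0],"fingers":-1},{"xyz":[0.0,0,0.035],"twist":[0,0,0],"fingers":-1}])

```text
t: 19.58
ee_pos: [553.4, 92.4, 183.1]
tcp_rot: [0.22, -0.001, 0.976, 0.0]
force: [-20.5, -1.4, 27.9]
opening: 0.221
gripper_force: 111.8
```

arm_command(rows=[{"xyz":[0.0,0,-0.01],"twist":[0,0,0],"fingers":-1},{"xyz":[0.0,0,-0.01],"twist":[0,0,0],"fingers":-1}])

```text
t: 19.82
ee_pos: [553.3, 92.4, 183.1]
tcp_rot: [0.22, -0.001, 0.976, 0.0]
force: [-15.3, -1.9, 20.1]
opening: 0.222
gripper_force: 109.8
```

Run:
```python
from h import *
P=pose();print(P[1])
out=[]
F=np.array([585,92.3,112.6]);a=np.array([-.4226,0,.9063])
for c,r in(("side",25),("wrist",60)):
    im=ctrl.read_camera(c)[:,:,::-1];C=cam(c,P)
    u=proj(C,[F,F+7*a,F+12*a]);x,y=u[1].astype(int)
    print(c,((u-[x-r,y-r]+.5)*200/r).round(0).tolist())
    out.append(cv2.resize(im[y-r:y+r,x-r:x+r],(400,400),interpolation=cv2.INTER_CUBIC))
cv2.imwrite("pics/w7.png",np.hstack(out))
```

```text
[553.29674299  92.42549024 183.09428909]
side [[220.0, 227.0], [208.0, 209.0], [200.0, 196.0]]
wrist [[203.0, 190.0], [203.0, 203.0], [203.0, 213.0]]
```

View pics/w7.png

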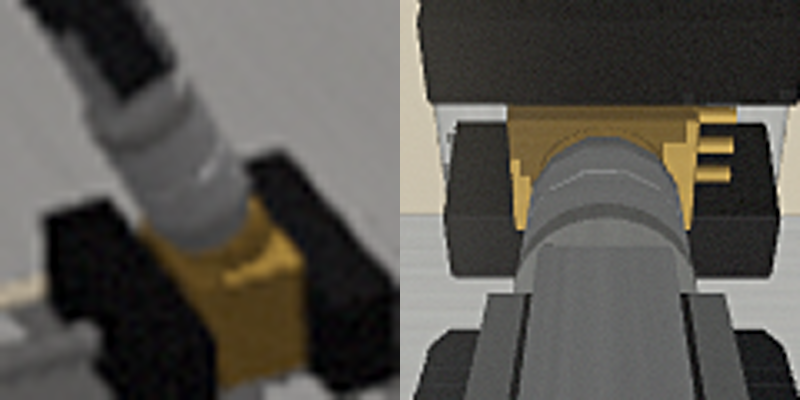

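The last picture shows the coupler seated on the nipple at the block, around pixel (200, 245) in the side view, with no gap. The block is square between both jaws. When I eased the push, the force dropped but the tool did not move, so the collar is against its stop.

```bash
python3 -c "
from station import ctrl
print(ctrl.job_done())"
```

```text
the job is handed in; nothing more can be done
None
```

I clamped the block with the crank, then pressed the coupler onto the nipple until the collar hit its stop, and handed the job in at about 20 s, still gripping and pushing with about 26 N. I didn't see the snap itself: I inferred it from the push force, which followed the collar spring and then hit a hard stop.

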